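Aim the float's spotlight at the tree and lock its lens ring

TASK

The small spotlight screwed to the trailer deck has been left pointing off to one side and its lens ring is only set on, not locked. Turn it on its click-stop base until the raised mark on the swivel is in line with the raised mark on the base, so that the lamp leans straight towards the front of the base and the tree behind the robot, and it is clicked into that stop; then push the lens ring in against its spring and turn it a quarter clockwise, looking into the lens, until it clicks home. Leave the other things on the deck where they lie.

Things in the scene. Friction and masses are not known exactly. Their poses are not given: they have to be found in the camera images.
- stand: Fixed grey cast base of the spotlight: a round drum 130 mm across, 44 mm high, on a 170 x 50 x 8 mm foot strip. Origin: centre of its underside on the deck; z up is the swivel's axis; -x is its front, towards the robot and the tree (yaw within 0.3 rad). On it turns a swivel disc 110 mm across (z 44 to 56 mm) that carries yoke, lamp and lever.
- home_mark (a point): Steel rib, 14 mm long, on top of a cast lug 12 mm wide at the front of the base (65 mm from the swivel axis, 51 mm above the deck; the lug reaches out to 75 mm): the home stop. Small flush dots on the rim mark the other stops.
- swivel_mark (a point): Raised steel rib, 14 mm long, on top of the swivel disc, 47 mm from the axis and 60 mm above the deck, on the side to which the lamp leans. In line with home_mark when swivel = 0.
- swivel (a joint): Swivel angle, rad, positive anticlockwise from above, 0 at the home stop, limits +-2.5. A spring plunger clicks in every 45 degrees (0.785): within some 0.1 rad of a stop it draws the swivel in; entering or leaving a stop takes about 13 N at the lever's ball. Between stops light friction holds it. It starts between 0.6 and 2.5: turn it clockwise from above, one to three stops.
- lever_ball (a point): Centre of the black ball knob, 30 mm across, at the end of the swivel's lever; 150 mm from the swivel axis, 88 mm above the deck. The lever, a 10 mm rod, runs radially out from the disc, rising 18 degrees, square to the lamp's lean: at swivel = 0 it points to the base's +y (robot's left). The point's frame is the swivel's: +y from the axis to the ball, -x the way the lamp leans.
- lamp (a joint): Lean of the lamp from vertical, rad (0.48 to 0.72), about a level axis on the swivel axis, 135 mm above the deck, between the arms of a steel yoke 74 mm wide (arms along the lever's line, black tilt knobs out to 53 mm from the swivel axis). The knobs are tight: the lean stays as it is.
- ring_grip (a point): Centre of the black lens ring at the lamp's upper end, 64 mm from the tilt axis along the lamp while sprung out. Ring: 58 mm across, from 14 mm below to 10 mm above this point along the lamp, with two opposite thumb tabs 10 mm wide, 72 mm over both. z points out of the lens, x through the tabs. The can behind is 52 mm across; the yoke is 50 mm behind this point. The ring is captive.
- ring_push (a joint): How far the lens ring is pushed in along the lamp, m: 0 sprung out, 0.007 hard stop. Spring: 4.5 N at 0, 11 N at 0.007. The ring can turn only while pushed in 0.0055 or more; in the locked notch it springs back out to about 0.001.
- lens_ring (a joint): Angle of the lens ring, rad, positive clockwise looking into the lens (about -z of ring_grip): 0 unlocked, 1.42 end of the slot. Past about 1.35 the ring, let go, springs out into the notch and is locked, its tabs over the yoke arms. Turning takes about 0.1 N m while held in; the swivel's stop holds against 2 N m.
- gift: Bystander: white wrapped box with red ribbon, 110 x 90 x 70 mm. Origin at the centre of its underside.
- tape_roll: Bystander: grey roll of tape lying flat, 110 mm across, 48 mm high. Origin at the centre of its underside.
- screwdriver: Bystander: screwdriver 200 mm long lying on the deck. Origin under its middle.

How it is judged:
On the way, in this order (a step that is already met when the one before it is completed fails the run):
1. the swivel is clicked into the home stop (value of joint swivel between -0.05 and 0.05 rad), for 0.3 s.
2. the lens ring is turned a quarter and has sprung out into its notch (value of joint lens_ring above 1.3 rad and value of joint ring_push below 0.0035 m), for 0.2 s.
At the end, for the whole second after the job is handed in: The swivel rests in the home stop, within 0.05 rad of 0 and still, and the lens ring is locked: turned more than 1.3 rad and sprung back out to less than 3.5 mm of push (all of step 1 and all of step 2 and velocity of joint swivel between -0.1 and 0.1 rad/s); the robot touches nothing.
It fails at once if the gift box, tape roll or screwdriver is moved more than 30 mm (distance of any of gift, tape_roll, screwdriver from where it was at the start of the episode above 0.03 m).
It also fails if it takes over 61 s, if anything falls off the work surface, if the arm or the gripper's body presses on something with over 40 N, if the wrist force passes 120 N, or if a joint passes its speed limit or range.

ROBOT

A 6-joint arm with a two-finger parallel gripper is mounted at the origin on the work surface. World frame = base frame: x ahead of the robot, y to its left, z up, the work surface at z = 0. Lengths are in m, angles in rad, forces in N, time in s.
With the tool pointing down it reaches from about 0.35 to 0.85 m from the base axis. Payload 8.1 kg.
Tool frame: the origin (TCP) lies between the finger pads; the fingertips stand 11 mm ahead of it and the grasp point (between the pads) lies 8 mm behind it (tips_ahead is the z of the fingertips in the tool frame, in m); z points along the fingers, y is the line along which they close (so a half turn about z gives the same grasp; the last joint's range is limited). The gripper opens to 93 mm and grips with 3 to 60 N. Pads are 15 mm wide; open, the fingers measure 128 mm over their backs; the gripper's body (75 mm by 188 mm) begins 65 mm behind the grasp point.
Start: joints at [-1.345, 0.13, 1.488, -0, 1.523, -0.085], TCP at [0.184, -0.571, 0.23] pointing down, gripper open.
Joint ranges: [-2.96, 2.96], [-0.89, 2.26], [0.02, 2.5], [-1.34, 4.48], [0, 2.73], [-2.66, 2.66]. Speed limits (rad/s): [2.39, 2.39, 2.79, 3.14, 3.14, 3.14].

INTERFACE

Orientations are given as a rotation vector (axis times angle).
In Python, from plant import read_state, read_camera, close_job, tips_ahead gives the robot as it stands. The module is installed in compiled form; this text tells all that it offers.
- The arm moves only by the tool move_arm, never from a script. Its argument "plan" is a list of rows, each a list of 7 numbers: the turn, a rotation vector about the tool's x, y, z in units of 6 degrees (1.0 is 6 degrees), then the shift along the tool's x, y, z in units of 25 mm (1.0 is 25 mm), then the finger opening in mm, from 0 to 93. A call has exactly 10 rows; each row shifts and turns the commanded pose from where the row before left it, along the tool's axes as they then stand; what a row does not reach is not made up. A row lasts 1/10 s, in which the tool goes at most 50 mm and 8.59 degrees, less where a joint would pass 70% of its speed; a pose out of reach is approached as far as the arm can. A call is refused whole if a number of a shift passes 1 or a number of a turn 1, either way. A call with a gripper value outside its range is refused whole. The fingers move at their own pace and stop on an object; "force" is the grip in N (left out, the last holds). Time passes only in rows, so rows that do not move let the fingers close, or fill a call up. It gives the time, the measured TCP pose, the force, the opening and the grip force at its end, in the units of the state.
- read_state(): the state, without advancing time (a new reading comes with each control period).
- read_camera(name): name is "side" or "top"; returns a dict with "frame" (480x640x3 uint8, red, green, blue), "z_map" (480x640 float32, m along the optical axis (not along the pixel's ray), 0 where there is no reading), "fx", "fy", "cx", "cy" (pixels), "rvec" (rotation vector, rad) and "tvec" (3), from world to camera coordinates, as OpenCV has them. Camera axes: x right, y down, z forward; pixel columns grow to the right and rows downward; lengths in m; the calibration is good to about 2 mm. A picture is of the moment at which its call begins.
- close_job(): hands the job in; it is judged then, once.
The state is a dict: "t": time; "q": joint angles; "dq": joint speeds; "joint_torque": joint torques, N m; "tool_pos": TCP position; "orientation": TCP orientation; "force": force on the tool from outside, world axes, zero at the start; "wrist_torque": the same for the moment, N m; "opening": finger opening in m; "gripper_force": force on a finger pad.
Only numpy, scipy, OpenCV 4.12 (cv2) and the standard library are available. Lean on these libraries where they do the work, as an engineer would, in place of code of your own. Each camera call takes 0.05 s, during which the arm holds its last target. There are 200 camera calls.

## Working session

There is one attempt and no reset: what is moved stays moved. The work goes in short steps, Python scripts to look and compute and a tool call to move; the robot and the scene stay as the last step left them, time stands still between calls to the robot, and variables do not carry over. Pictures are saved under pics/ and viewed, at most 10 in all, crops included, and the job is handed in when it is done.

Besides the shell and the picture viewer there is one more tool, called after "Emit:" as a command line: name --pt "numbers of a row" for each row, then --argument value for the rest. move_arm: Moves the arm, as the interface text tells. Its arguments: {"type":"object","properties":{"plan":{"type":"array","items":{"type":"array","items":{"type":"number"}}},"force":{"type":"number"}},"required":["plan"]}

```bash
mkdir -p pics; cat > h.py <<'E'
import numpy as np, cv2
from plant import *
from scipy.spatial.transform import Rotation as R
def cam(n,save=None):
    c=read_camera(n)
    if save: cv2.imwrite('pics/'+save,c['frame'][:,:,::-1])
    c['Rm']=R.from_rotvec(c['rvec']).as_matrix(); c['t']=np.array(c['tvec'])
    return c
def ray(c,u,v):
    d=np.array([(u-c['cx'])/c['fx'],(v-c['cy'])/c['fy'],1]); return -c['Rm'].T@c['t'], c['Rm'].T@d
def onz(c,u,v,z):
    o,d=ray(c,u,v); return o+d*(z-o[2])/d[2]
def dep(c,u,v):
    o,d=ray(c,u,v); return o+d*c['z_map'][int(v),int(u)]
def proj(c,p):
    q=c['Rm']@np.array(p)+c['t']; return q[0]/q[2]*c['fx']+c['cx'], q[1]/q[2]*c['fy']+c['cy']
E
python3 - <<'E'
from h import *
for n in('side','top'):
    c=cam(n,n+'0.png'); print(n,ray(c,320,240),c['fx'])
s=read_state();print(s,tips_ahead)
E
```

```text
side (array([0.12324671, 0.79278474, 0.71991938]), array([ 0.35648677, -0.7412605 , -0.56935499])) 492.1676519809649
top (array([0.23218946, 0.01522324, 1.5144174 ]), array([ 0.201609  , -0.00996476, -0.97951336])) 573.0402593733451
{'t': 0.1, 'q': array([-1.34540415e+00,  1.31054197e-01,  1.48914755e+00, -3.27079381e-05,
        1.52303778e+00, -8.53864835e-02]), 'dq': array([ 0.00061025,  0.00015222, -0.00164054, -0.001616  ,  0.00171902,
       -0.00135194]), 'joint_torque': array([ 1.96731737e-03, -5.61336708e+01, -4.93098807e+01,  7.70045584e-02,
        2.93858140e-02, -8.12605526e-05]), 'tool_pos': array([ 0.18338594, -0.5707648 ,  0.22872368]), 'orientation': array([-3.10211953e+00, -4.85956368e-01,  2.32012403e-04]), 'force': array([ 0.34666822, -0.39135198,  0.7867359 ]), 'wrist_torque': array([0.02995646, 0.01720659, 0.01233833]), 'gripper_force': 0.0, 'opening': 0.09281232800330404} 0.011
```

View pics/side0.png

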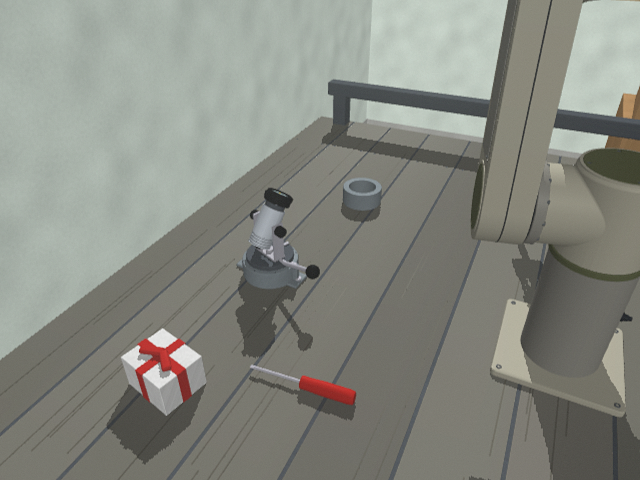

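View pics/top0.png

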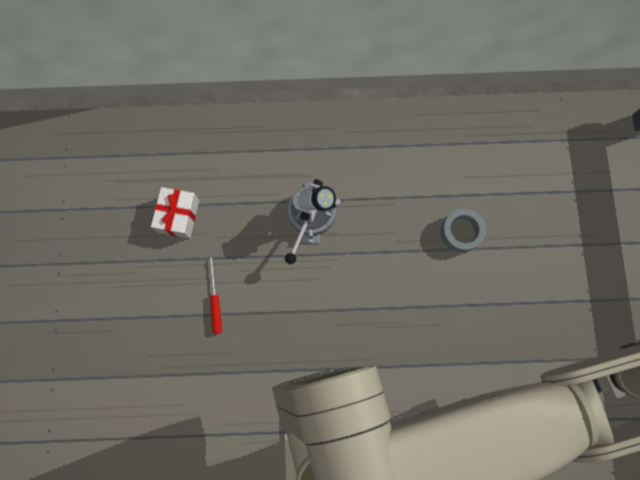

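```bash
python3 - <<'E'
from h import *
c=cam('top'); d=cam('side')
f=c['frame'][160:285,250:390,::-1]; g=d['frame'][170:300,220:340,::-1]
a=cv2.resize(f,None,fx=4.2,fy=4.2,interpolation=cv2.INTER_CUBIC);cv2.imwrite('pics/tc.png',a)
def ball(c,r):
    y0,y1,x0,x1=r; m=(c['frame'][y0:y1,x0:x1].max(2)<45).astype(np.uint8)
    n,l,s,ce=cv2.connectedComponentsWithStats(m)
    for i in range(1,n):
        if s[i,4]>25: print(s[i],ce[i]+[x0,y0])
ball(c,(160,285,250,390)); ball(d,(170,300,220,340))
print(onz(c,291,258,.088), dep(c,291,258))
print(onz(d,313,271,.088), dep(d,313,271))
# depth points of the can/base from top
vv,uu=np.mgrid[160:285,250:390]; P=np.array([dep(c,u,v) for u,v in zip(uu.ravel(),vv.ravel())])
Z=P[:,2]
for lo,hi in((.035,.05),(.05,.06),(.15,.3)):
    q=P[(Z>lo)&(Z<hi)]; print(lo,len(q),q.min(0),q.max(0),q.mean(0))
E
```

```text
[ 62  26  16  24 116] [316.36206897 198.45689655]
[50 52 10  8 55] [304.25454545 215.85454545]
[35 94 10  9 75] [289.8        257.98666667]
[45 19  9 12 33] [268.33333333 195.18181818]
[55 25 17 13 97] [284.83505155 201.2371134 ]
[55 56 11 12 88] [279.86363636 231.47727273]
[ 86  96  13  13 122] [311.95081967 271.87704918]
[0.482177   0.07561421 0.088     ] [0.47986371 0.07505537 0.10119955]
[0.48339109 0.07773089 0.088     ] [0.47680307 0.09081116 0.09955951]
0.035 376 [ 0.54415622 -0.05456165  0.03501274] [0.68189682 0.08482288 0.04998443] [0.5954799  0.02526031 0.04296323]
0.05 426 [ 0.54680981 -0.03178875  0.05003996] [0.67631565 0.07932994 0.05998262] [0.59308746 0.02208705 0.05551733]
0.15 676 [ 0.57653504 -0.03854763  0.15000649] [0.65970895 0.04301463 0.21643484] [ 0.60610589 -0.00119829  0.18888168]
```

View pics/tc.png

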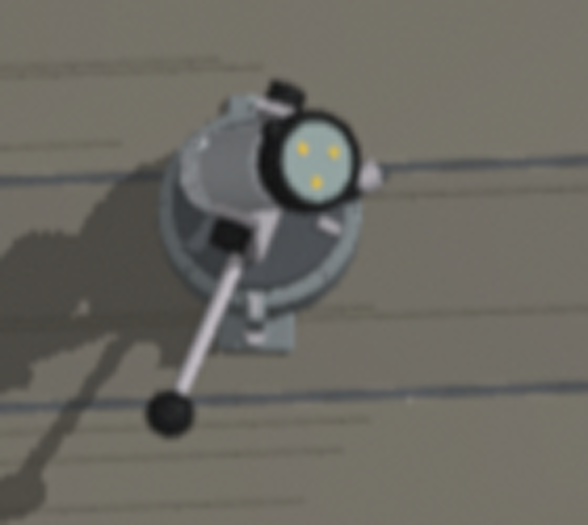

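```bash
python3 - <<'E'
from h import *
c=cam('top'); d=cam('side')
C=lambda x,y:(250+x/4.2-.38,160+y/4.2-.38)
for n,p,z in(('centre',(261,205),.05),('home',(256,303),.051),('smark',(328,226),.06),('screw',(257,338),.008),('ball',None,.088)):
    print(n,onz(c,*(C(*p) if p else (290.6,258)),z))
# triangulate knobs, ring lens
def tri(a,b):
    (o,e),(p,f)=ray(c,*a),ray(d,*b); s=np.linalg.lstsq(np.c_[e,-f],p-o,rcond=None)[0]
    return (o+e*s[0]+p+f*s[1])/2,np.linalg.norm(o+e*s[0]-p-f*s[1])
print('ball',tri((290.6,258),(312.5,271.5)))
print('knob near', tri((304.3,215.9),(279.9,231.5)))
print('knob far', tri(C(285,96),(253.5,215)))
# lens by colour plane fit with depth
vv,uu=np.mgrid[180:215,305:345]; P=np.array([dep(c,u,v) for u,v in zip(uu.ravel(),vv.ravel())])
F=c['frame'][180:215,305:345].reshape(-1,3).astype(int)
m=(P[:,2]>.17)&(F[:,1]>120)&(F[:,1]>F[:,0]+5); Q=P[m];print(len(Q),Q.mean(0),Q.min(0),Q.max(0)); n=np.linalg.svd(Q-Q.mean(0))[2][2];print(n)
E
```

```text
centre [0.61947681 0.0188322  0.05      ]
home [0.55630031 0.02414078 0.051     ]
smark [ 0.60174963 -0.02245175  0.06      ]
screw [0.542909   0.02455288 0.008     ]
ball [0.4822148  0.07662306 0.088     ]
ball (array([0.48367422, 0.07707693, 0.08582142]), np.float64(0.0022363578917647146))
knob near (array([0.58004772, 0.0383127 , 0.13432762]), np.float64(0.00276546858939749))
knob far (array([0.66721136, 0.00303125, 0.13274725]), np.float64(0.005618732930054188))
196 [ 0.60602407 -0.01411578  0.1948836 ] [ 0.5839737  -0.03139402  0.17975577] [0.62839199 0.00298095 0.21035814]
[-0.19138428 -0.51347814  0.83648805]
```

```bash
cat >> h.py <<'E'
from scipy.spatial.transform import Slerp
def down(az): # tool z down, tool y at azimuth az (deg)
    a=np.radians(az); y=np.array([np.cos(a),np.sin(a),0]); z=np.array([0,0,-1.]); return R.from_matrix(np.c_[np.cross(y,z),y,z])
def rows(wp,op,p0=None,R0=None,after=False,nd=2):
    """wp: list of (pos,Rot,n); prints rows"""
    s=read_state(); p=np.array(s['tool_pos'] if p0 is None else p0); r=R.from_rotvec(s['orientation']) if R0 is None else R0
    out=[]
    for P,Q,n in wp:
        for k in range(n,0,-1):
            dv=(r.inv()*Q).as_rotvec()/k; a=np.round(dv/np.radians(6),nd); rn=r*R.from_rotvec(a*np.radians(6))
            f=rn if after else r
            b=np.round(f.inv().apply((np.array(P)-p)/k)/.025,nd); p=p+f.apply(b*.025); r=rn
            out.append([float(x)+0. for x in [*a,*b]]+[op])
    while len(out)%10: out.append([0.]*6+[op])
    for i in range(0,len(out),10): print(str(out[i:i+10]).replace(' ',''))
    print('max',np.abs(np.array(out)[:,:6]).max(),'end',p,r.as_rotvec())
E
python3 - <<'E'
from h import *
rows([((.484,.077,.23),down(68),30)],40,nd=1)
E
```

```text
[[0.0,0.0,-0.8,0.6,-0.7,0.0,40],[0.0,0.0,-0.8,0.7,-0.6,0.0,40],[0.0,0.0,-0.8,0.8,-0.6,0.0,40],[0.0,0.0,-0.8,0.8,-0.5,0.0,40],[0.0,0.0,-0.8,0.8,-0.5,0.0,40],[0.0,0.0,-0.8,0.9,-0.4,0.0,40],[0.0,0.0,-0.8,0.9,-0.3,0.0,40],[0.0,0.0,-0.8,0.9,-0.2,0.0,40],[0.0,0.0,-0.8,0.9,-0.1,0.0,40],[0.0,0.0,-0.8,1.0,-0.1,0.0,40]]
[[0.0,0.0,-0.8,1.0,0.0,0.0,40],[0.0,0.0,-0.8,0.9,0.1,0.0,40],[0.0,0.0,-0.8,0.9,0.2,0.0,40],[0.0,0.0,-0.8,0.9,0.2,0.0,40],[0.0,0.0,-0.8,0.9,0.3,0.0,40],[0.0,0.0,-0.8,0.9,0.4,0.0,40],[0.0,0.0,-0.8,0.8,0.5,0.0,40],[0.0,0.0,-0.8,0.8,0.5,0.0,40],[0.0,0.0,-0.7,0.7,0.6,0.0,40],[0.0,0.0,-0.8,0.7,0.7,0.0,40]]
[[0.0,0.0,-0.7,0.6,0.7,0.0,40],[0.0,0.0,-0.8,0.6,0.8,0.0,40],[0.0,0.0,-0.7,0.5,0.8,0.0,40],[0.0,0.0,-0.8,0.5,0.8,0.0,40],[0.0,0.0,-0.7,0.4,0.9,0.0,40],[0.0,0.0,-0.8,0.3,0.9,0.0,40],[0.0,0.0,-0.7,0.3,0.9,0.0,40],[0.0,0.0,-0.8,0.2,1.0,0.0,40],[0.0,0.0,-0.7,0.1,0.9,0.0,40],[0.0,0.0,-0.8,0.0,1.0,0.0,40]]
max 1.0 end [0.48346118 0.07740709 0.22962267] [-5.93752177e-01 -3.08470835e+00 -8.48110526e-04]
```

Emit:
move_arm --pt "0 0 -0.8 0.6 -0.7 0 45" --pt "0 0 -0.8 0.7 -0.6 0 45" --pt "0 0 -0.8 0.8 -0.6 0 45" --pt "0 0 -0.8 0.8 -0.5 0 45" --pt "0 0 -0.8 0.8 -0.5 0 45" --pt "0 0 -0.8 0.9 -0.4 0 45" --pt "0 0 -0.8 0.9 -0.3 0 45" --pt "0 0 -0.8 0.9 -0.2 0 45" --pt "0 0 -0.8 0.9 -0.1 0 45" --pt "0 0 -0.8 1 -0.1 0 45" --force 20

```text
t: 1.3
tool_pos: [0.2833, -0.3551, 0.2297]
orientation: [2.635, 1.711, -0.0]
force: [-0.3, 0.0, -0.5]
opening: 0.0452
gripper_force: 0.0
```

Emit:
move_arm --pt "0 0 -0.8 1 0 0 45" --pt "0 0 -0.8 0.9 0.1 0 45" --pt "0 0 -0.8 0.9 0.2 0 45" --pt "0 0 -0.8 0.9 0.2 0 45" --pt "0 0 -0.8 0.9 0.3 0 45" --pt "0 0 -0.8 0.9 0.4 0 45" --pt "0 0 -0.8 0.8 0.5 0 45" --pt "0 0 -0.8 0.8 0.5 0 45" --pt "0 0 -0.7 0.7 0.6 0 45" --pt "0 0 -0.8 0.7 0.7 0 45"

```text
t: 2.3
tool_pos: [0.3834, -0.1402, 0.2298]
orientation: [1.725, 2.625, -0.0]
force: [0.7, -1.1, -0.2]
opening: 0.0451
gripper_force: 0.0
```

Emit:
move_arm --pt "0 0 -0.7 0.6 0.7 0 45" --pt "0 0 -0.8 0.6 0.8 0 45" --pt "0 0 -0.7 0.5 0.8 0 45" --pt "0 0 -0.8 0.5 0.8 0 45" --pt "0 0 -0.7 0.4 0.9 0 45" --pt "0 0 -0.8 0.3 0.9 0 45" --pt "0 0 -0.7 0.3 0.9 0 45" --pt "0 0 -0.8 0.2 1 0 45" --pt "0 0 -0.7 0.1 0.9 0 45" --pt "0 0 -0.8 0 1 0 45"

```text
t: 3.3
tool_pos: [0.4838, 0.0781, 0.2297]
orientation: [0.589, 3.086, -0.0]
force: [0.7, 0.1, -0.2]
opening: 0.0452
gripper_force: 0.0
```

```bash
python3 - <<'E'
from h import *
s=read_state();print(s['t'],s['q'],s['tool_pos'],s['opening'],s['force']);print(R.from_rotvec(s['orientation']).as_matrix())
rows([((.484,.077,.23),down(68),2),((.484,.077,.088),down(68),8)],45,nd=1)
E
```

```text
3.3 [ 5.55539609e-02 -1.71256521e-01  1.78562190e+00 -1.12249404e-04
  1.52706363e+00 -1.13807375e+00] [0.48375708 0.07814025 0.22969857] 0.04521462123374551 [ 0.73372306  0.11180975 -0.23260274]
[[-9.29712917e-01  3.68285030e-01  1.69624445e-04]
 [ 3.68285017e-01  9.29712932e-01 -1.02882335e-04]
 [-1.95592064e-04 -3.31808941e-05 -9.99999980e-01]]
[[0.0,0.0,0.0,0.0,0.0,0.0,45],[0.0,0.0,0.1,0.0,0.0,0.0,45],[0.0,0.0,0.0,0.0,0.0,0.7,45],[0.0,0.0,0.0,0.0,0.0,0.7,45],[0.0,0.0,0.0,0.0,0.0,0.7,45],[0.0,0.0,0.0,0.0,0.0,0.7,45],[0.0,0.0,0.0,0.0,0.0,0.7,45],[0.0,0.0,0.0,0.0,0.0,0.7,45],[0.0,0.0,0.0,0.0,0.0,0.7,45],[0.0,0.0,0.0,0.0,0.0,0.8,45]]
max 0.8 end [0.48378126 0.07812559 0.08719857] [ 6.05055766e-01  3.08258684e+00 -1.07255743e-04]
```

Emit:
move_arm --pt "0 0 0 0 0 0.7 45" --pt "0 0 0 0 0 0.7 45" --pt "0 0 0 0 0 0.7 45" --pt "0 0 0 0 0 0.7 45" --pt "0 0 0 0 0 0.7 45" --pt "0 0 0 0 0 0.7 45" --pt "0 0 0 0 0 0.7 45" --pt "0 0 0 0 0 0.7 45" --pt "0 0 0 0 0 0.1 36" --pt "0 0 0 0 0 0 36"

```text
t: 4.3
tool_pos: [0.4831, 0.0772, 0.0869]
orientation: [-0.594, -3.084, 0.0]
force: [0.2, 0.3, -0.5]
opening: 0.0367
gripper_force: 0.0
```

```bash
python3 - <<'E'
from h import *
s=read_state();print(s['t'],s['tool_pos'],s['opening'],s['force'])
A=np.array([.6225,.0207]); 
def at(phi): a=np.radians(phi); return (*(A+.15*np.array([np.cos(a),np.sin(a)])),.087),down(phi-90)
w=[]
n=30
for k in range(1,n+1): w.append((*at(158-(158-87)*k/n),1))
rows(w,36,R0=down(68),nd=2)
c=cam('side','s1.png')
cv2.imwrite('pics/s1c.png',cv2.resize(c['frame'][130:330,180:400,::-1],None,fx=2.5,fy=2.5))
E
```

```text
4.3 [0.48306434 0.07720668 0.08685374] 0.03671370962848203 [ 0.15111579  0.26723349 -0.51023217]
[[0.0,0.0,0.39,-0.02,0.24,-0.01,36],[0.0,0.0,0.4,-0.01,0.25,0.0,36],[0.0,0.0,0.39,0.0,0.25,0.0,36],[0.0,0.0,0.4,-0.01,0.24,0.0,36],[0.0,0.0,0.39,0.0,0.25,0.0,36],[0.0,0.0,0.4,-0.01,0.25,0.0,36],[0.0,0.0,0.39,0.0,0.25,0.0,36],[0.0,0.0,0.4,-0.01,0.25,0.0,36],[0.0,0.0,0.39,0.0,0.24,0.0,36],[0.0,0.0,0.39,-0.01,0.25,0.0,36]]
[[0.0,0.0,0.4,0.0,0.25,0.0,36],[0.0,0.0,0.39,-0.01,0.25,0.0,36],[0.0,0.0,0.4,0.0,0.25,0.0,36],[0.0,0.0,0.39,-0.01,0.24,0.0,36],[0.0,0.0,0.4,0.0,0.25,0.0,36],[0.0,0.0,0.39,-0.01,0.25,0.0,36],[0.0,0.0,0.4,-0.01,0.25,0.0,36],[0.0,0.0,0.39,0.0,0.24,0.0,36],[0.0,0.0,0.39,-0.01,0.25,0.0,36],[0.0,0.0,0.4,0.0,0.25,0.0,36]]
[[0.0,0.0,0.39,-0.01,0.25,0.0,36],[0.0,0.0,0.4,0.0,0.24,0.0,36],[0.0,0.0,0.39,-0.01,0.25,0.0,36],[0.0,0.0,0.4,0.0,0.25,0.0,36],[0.0,0.0,0.39,-0.01,0.25,0.0,36],[0.0,0.0,0.4,0.0,0.25,0.0,36],[0.0,0.0,0.39,-0.01,0.24,0.0,36],[0.0,0.0,0.39,0.0,0.25,0.0,36],[0.0,0.0,0.4,-0.01,0.25,0.0,36],[0.0,0.0,0.39,0.0,0.25,0.0,36]]
max 0.4 end [0.63043765 0.17052801 0.08710374] [2.27845333 2.16292738 0.        ]
```

View pics/s1c.png

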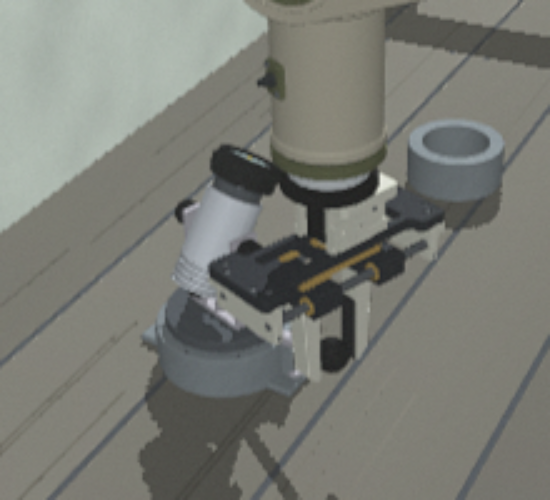

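The ball at (335,350) sits between the fingers, so I start the arc.

Emit:
move_arm --pt "0 0 0.39 -0.02 0.24 0 36" --pt "0 0 0.4 -0.01 0.25 0 36" --pt "0 0 0.39 0 0.25 0 36" --pt "0 0 0.4 -0.01 0.24 0 36" --pt "0 0 0.39 0 0.25 0 36" --pt "0 0 0.4 -0.01 0.25 0 36" --pt "0 0 0.39 0 0.25 0 36" --pt "0 0 0.4 -0.01 0.25 0 36" --pt "0 0 0.39 0 0.24 0 36" --pt "0 0 0.39 -0.01 0.25 0 36"

```text
t: 5.35
tool_pos: [0.5197, 0.1289, 0.0889]
orientation: [1.215, 2.894, 0.004]
force: [-0.5, -0.1, 0.0]
opening: 0.0361
gripper_force: 0.0
```

Emit:
move_arm --pt "0 0 0.4 0 0.25 0 36" --pt "0 0 0.39 -0.01 0.25 0 36" --pt "0 0 0.4 0 0.25 0 36" --pt "0 0 0.39 -0.01 0.24 0 36" --pt "0 0 0.4 0 0.25 0 36" --pt "0 0 0.39 -0.01 0.25 0 36" --pt "0 0 0.4 -0.01 0.25 0 36" --pt "0 0 0.39 0 0.24 0 36" --pt "0 0 0.39 -0.01 0.25 0 36" --pt "0 0 0.4 0 0.25 0 36"

```text
t: 6.35
tool_pos: [0.5708, 0.1615, 0.0888]
orientation: [1.784, 2.584, 0.002]
force: [-0.0, -1.3, -0.0]
opening: 0.036
gripper_force: 0.7
```

```bash
python3 - <<'E'
from h import *
s=read_state();p=s['tool_pos'][:2]-[.6225,.0207];print(s['t'],s['tool_pos'],s['opening'],s['force'],np.hypot(*p),np.degrees(np.arctan2(p[1],p[0])))
E
```

```text
6.35 [0.57079696 0.16154146 0.0887584 ] 0.03601074503545545 [-0.02987676 -1.29391858 -0.01349071] 0.15003173506604303 110.1582378501723
```

Emit:
move_arm --pt "0 0 0.39 -0.01 0.25 0 36" --pt "0 0 0.4 0 0.24 0 36" --pt "0 0 0.39 -0.01 0.25 0 36" --pt "0 0 0.4 0 0.25 0 36" --pt "0 0 0.39 -0.01 0.25 0 36" --pt "0 0 0.4 0 0.25 0 36" --pt "0 0 0.39 -0.01 0.24 0 36" --pt "0 0 0.39 0 0.25 0 36" --pt "0 0 0.4 -0.01 0.25 0 36" --pt "0 0 0.39 0 0.25 0 36"

```text
t: 7.35
tool_pos: [0.6319, 0.1712, 0.0889]
orientation: [2.275, 2.164, 0.003]
force: [-0.3, -0.7, 0.8]
opening: 0.0356
gripper_force: 0.0
```

Emit:
move_arm --pt "0 0 0 0 0 0 36" --pt "0 0 0 0 0 0 45" --pt "0 0 0 0 0 0 50" --pt "0 0 0 0 0 -0.5 50" --pt "0 0 0 0 0 -1 50" --pt "0 0 0 0 0 -1 50" --pt "0 0 0 0 0 -1 50" --pt "0 0 0 0 0 -1 50" --pt "0 0 0 0 0 -1 50" --pt "0 0 0 0 0 -1 50"

```text
t: 8.35
tool_pos: [0.6303, 0.1712, 0.252]
orientation: [2.274, 2.167, 0.001]
force: [0.4, 0.1, -0.1]
opening: 0.0498
gripper_force: 0.0
```

```bash
python3 - <<'E'
from h import *
s=read_state();print(s['t'],s['q'],s['tool_pos'],s['orientation'])
c=cam('top','t2.png'); d=cam('side','s2.png')
f=np.hstack([cv2.resize(x['frame'][a:a+130,b:b+130,::-1],(400,400),interpolation=cv2.INTER_CUBIC) for x,a,b in((c,150,240),(d,170,210))])
cv2.imwrite('pics/c2.png',f)
E
```

```text
8.35 [1.86660790e-01 2.65254077e-01 1.29507056e+00 3.57968116e-05
 1.58020908e+00 2.34472789e-01] [0.6303488  0.1711657  0.25203258] [2.27351185e+00 2.16732966e+00 1.42636527e-03]
```

View pics/c2.png

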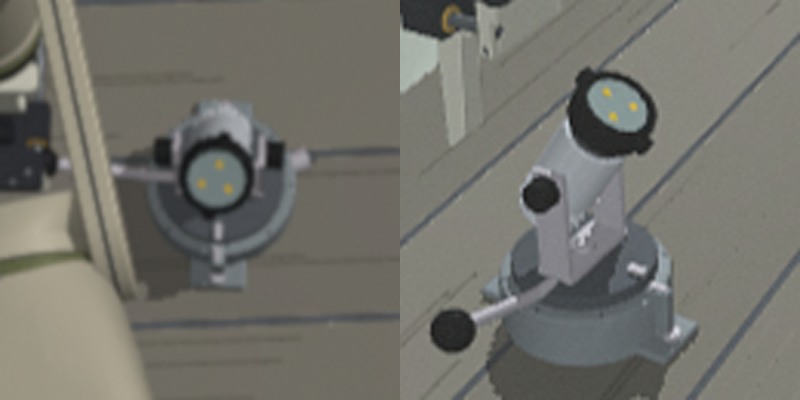

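Swivel and home marks line up (left panel at (218,228)/(218,255)); the ring tabs lie in the lean plane. Now I measure the ring.

```bash
python3 - <<'E'
from h import *
c=cam('top'); d=cam('side')
def lens(c,r):
    y0,y1,x0,x1=r; F=c['frame'][y0:y1,x0:x1].astype(int); m=((F[...,1]>95)&(F[...,1]>F[...,0]+9)|(F[...,0]>F[...,2]+70)).astype(np.uint8)
    m=cv2.morphologyEx(m,cv2.MORPH_OPEN,np.ones((3,3),np.uint8)); n,l,s,ce=cv2.connectedComponentsWithStats(m); i=1+s[1:,4].argmax(); print(s[i],ce[i]+[x0,y0])
    h=cv2.convexHull(np.argwhere(l==i)[:,::-1].astype(np.int32)); print(cv2.fitEllipse(h))
    v,u=np.where(l==i); return ce[i]+[x0,y0], np.array([dep(c,a+x0,b+y0) for a,b in zip(u,v)])
a,P=lens(c,(185,230,295,330)); b,Q=lens(d,(185,225,260,300))
(o,e),(p,f)=ray(c,*a),ray(d,*b); s=np.linalg.lstsq(np.c_[e,-f],p-o,rcond=None)[0]; L=(o+e*s[0]+p+f*s[1])/2
print('lens',L,np.linalg.norm(o+e*s[0]-p-f*s[1]))
for X in(P,Q):
    n=np.linalg.svd(X-np.median(X,0))[2][2]; n*=np.sign(n[2]); print(X.mean(0),n,np.arccos(n[2]))
v=L-[.6225,.0207,.135]; print('from pivot',v,np.linalg.norm(v),np.arctan2(np.hypot(v[0],v[1]),v[2]),np.degrees(np.arctan2(v[1],v[0])))
E
```

```text
[  6  15  18  17 159] [309.53459119 207.72955975]
((14.74382209777832, 22.776103973388672), (16.53183364868164, 17.563261032104492), 95.84124755859375)
[ 11  11  19  17 204] [280.53921569 203.62254902]
((20.451053619384766, 18.759592056274414), (14.157715797424316, 20.832275390625), 122.92338562011719)
lens [0.5838151  0.02403839 0.19524859] 0.0017348434759430445
[0.57646863 0.02337743 0.21990861] [ 0.96121364 -0.10513608  0.25497989] 1.3129694247647303
[0.57590063 0.03870259 0.20540793] [-0.24616702 -0.64038496  0.72753619] 0.7560724482479931
from pivot [-0.0386849   0.00333839  0.06024859] 0.07167676864459131 0.5724810658779875 175.06776654378143
```

```bash
cat >> h.py <<'E'
l=.575; az=np.radians(176.5); hz=np.array([np.cos(az),np.sin(az),0]); zz=np.array([0,0,1.])
n=np.sin(l)*hz+np.cos(l)*zz; yv=-np.cos(l)*hz+np.sin(l)*zz
RT=R.from_matrix(np.c_[np.cross(yv,-n),yv,-n]); G=np.array([.588,.0235,.1888])
E
python3 - <<'E'
from h import *
rows([((.61,.15,.31),down(-3.5),3),(G+.12*n,RT,7),(G+.06*n,RT,4)],92,nd=1)
E
```

```text
[[0.0,0.0,0.0,-0.3,-0.3,-0.8,92],[0.0,0.0,0.1,-0.3,-0.2,-0.8,92],[0.0,0.0,0.0,-0.3,-0.3,-0.8,92],[-0.8,0.0,0.0,-0.7,-0.5,0.1,92],[-0.8,0.0,0.0,-0.7,-0.5,0.1,92],[-0.8,0.0,0.0,-0.7,-0.5,0.0,92],[-0.8,0.0,0.0,-0.7,-0.4,0.0,92],[-0.8,0.0,0.0,-0.8,-0.5,0.0,92],[-0.7,0.0,0.0,-0.7,-0.4,-0.1,92],[-0.8,0.0,0.0,-0.8,-0.5,0.0,92]]
[[0.0,0.0,0.0,0.0,0.0,0.6,92],[0.0,0.0,0.0,0.0,0.0,0.6,92],[0.0,0.0,0.0,0.0,0.0,0.6,92],[0.0,0.0,0.0,0.0,0.0,0.6,92],[0.0,0.0,0.0,0.0,0.0,0.0,92],[0.0,0.0,0.0,0.0,0.0,0.0,92],[0.0,0.0,0.0,0.0,0.0,0.0,92],[0.0,0.0,0.0,0.0,0.0,0.0,92],[0.0,0.0,0.0,0.0,0.0,0.0,92],[0.0,0.0,0.0,0.0,0.0,0.0,92]]
max 0.8 end [0.55537156 0.02526446 0.23811151] [1.94190637 1.83104982 0.54521443]
```

Emit:
move_arm --pt "0 0 0 -0.3 -0.3 -0.8 92" --pt "0 0 0.1 -0.3 -0.2 -0.8 92" --pt "0 0 0 -0.3 -0.3 -0.8 92" --pt "-0.8 0 0 -0.7 -0.5 0.1 92" --pt "-0.8 0 0 -0.7 -0.5 0.1 92" --pt "-0.8 0 0 -0.7 -0.5 0 92" --pt "-0.8 0 0 -0.7 -0.4 0 92" --pt "-0.8 0 0 -0.8 -0.5 0 92" --pt "-0.7 0 0 -0.7 -0.4 -0.1 92" --pt "-0.8 0 0 -0.8 -0.5 0 92"

```text
t: 9.55
tool_pos: [0.5217, 0.0268, 0.2862]
orientation: [1.941, 1.831, 0.544]
force: [-0.1, 0.5, 0.4]
opening: 0.092
gripper_force: 0.0
```

Emit:
move_arm --pt "0 0 0 0 0 0.6 92" --pt "0 0 0 0 0 0.6 92" --pt "0 0 0 0 0 0.6 92" --pt "0 0 0 0 0 0.6 92" --pt "0 0 0 0 0 0 92" --pt "0 0 0 0 0 0 92" --pt "0 0 0 0 0 0 92" --pt "0 0 0 0 0 0 92" --pt "0 0 0 0 0 0 92" --pt "0 0 0 0 0 0 92"

```text
t: 10.55
tool_pos: [0.5551, 0.0252, 0.2375]
orientation: [1.943, 1.832, 0.543]
force: [0.7, 0.6, -0.1]
opening: 0.0919
gripper_force: 0.0
```

```bash
python3 - <<'E'
from h import *
s=read_state();print(s['t'],s['q'],s['tool_pos'],s['orientation'],s['opening'])
M=R.from_rotvec(s['orientation']); print('G in tool',M.inv().apply(G-s['tool_pos']),'n in tool',M.inv().apply(n))
rows([(G-.008*n,RT,10)],92,nd=1)
d=cam('side','s3.png')
cv2.imwrite('pics/c3.png',cv2.resize(d['frame'][130:290,190:390,::-1],(750,600),interpolation=cv2.INTER_CUBIC))
E
```

```text
10.55 [-0.04025958 -0.5608949   2.17591092 -0.01243368  0.94995333  0.02274211] [0.55505042 0.0251743  0.23746234] [1.94263946 1.83170209 0.54332949] 0.09191044693069278
G in tool [0.00026509 0.00111937 0.05878076] n in tool [ 0.00123966  0.00173974 -0.99999772]
[[0.0,0.0,0.0,0.0,0.0,0.3,92],[0.0,0.0,0.0,0.0,0.0,0.3,92],[0.0,0.0,0.0,0.0,0.0,0.3,92],[0.0,0.0,0.0,0.0,0.0,0.3,92],[0.0,0.0,0.0,0.0,0.0,0.2,92],[0.0,0.0,0.0,0.0,0.0,0.3,92],[0.0,0.0,0.0,0.0,0.0,0.2,92],[0.0,0.0,0.0,0.0,0.0,0.3,92],[0.0,0.0,0.0,0.0,0.0,0.2,92],[0.0,0.0,0.0,0.0,0.0,0.3,92]]
max 0.3 end [0.59179406 0.02301103 0.18088076] [1.94263946 1.83170209 0.54332949]
```

View pics/c3.png

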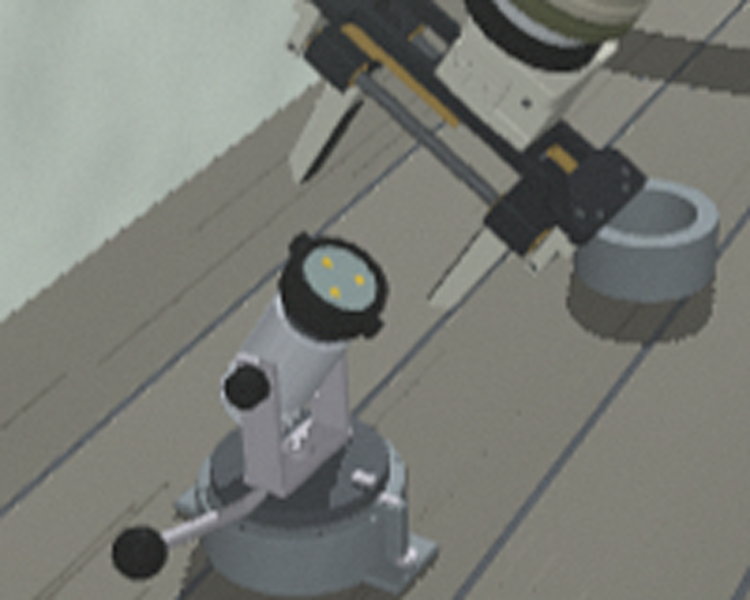

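The open fingers straddle the two tabs (300,240) and (375,325), in line with the lamp. Moving down onto the ring and closing.

Emit:
move_arm --pt "0 0 0 0 0.04 0.3 92" --pt "0 0 0 0 0 0.3 92" --pt "0 0 0 0 0 0.3 92" --pt "0 0 0 0 0 0.3 92" --pt "0 0 0 0 0 0.3 92" --pt "0 0 0 0 0 0.3 92" --pt "0 0 0 0 0 0.3 92" --pt "0 0 0 0 0 0.3 92" --pt "0 0 0 0 0 0.2 92" --pt "0 0 0 0 0 0 92"

```text
t: 11.6
tool_pos: [0.5909, 0.023, 0.1818]
orientation: [1.944, 1.833, 0.541]
force: [0.3, 0.1, -0.1]
opening: 0.0921
gripper_force: 0.0
```

Emit:
move_arm --pt "0 0 0 0 0 0 84" --pt "0 0 0 0 0 0 80" --pt "0 0 0 0 0 0 77" --pt "0 0 0 0 0 0 75" --pt "0 0 0 0 0 0 73" --pt "0 0 0 0 0 0 72" --pt "0 0 0 0 0 0 70" --pt "0 0 0 0 0 0 68" --pt "0 0 0 0 0 0 66" --pt "0 0 0 0 0 0 66" --force 25

```text
t: 12.6
tool_pos: [0.5908, 0.0231, 0.1826]
orientation: [1.944, 1.833, 0.542]
force: [-5.8, 1.5, 1.9]
opening: 0.0713
gripper_force: 25.0
```

```bash
python3 - <<'E'
from h import *
s=read_state();M=R.from_rotvec(s['orientation']);print(s['t'],s['q'],s['tool_pos'],s['opening'],s['gripper_force'],'Ftool',M.inv().apply(s['force']),M.inv().apply(s['wrist_torque']))
d=cam('side','s4.png')
cv2.imwrite('pics/c4.png',cv2.resize(d['frame'][150:270,210:360,::-1],(750,600),interpolation=cv2.INTER_CUBIC))
E
```

```text
12.6 [-0.0419929  -0.39029495  2.15921113 -0.01278226  0.79756793  0.02303953] [0.59084065 0.02306434 0.18263859] 0.07130089289155744 25.0004718080163 Ftool [ 1.11726243 -3.8831464  -4.83413512] [ 0.87029954  0.02240433 -0.06089622]
```

View pics/c4.png

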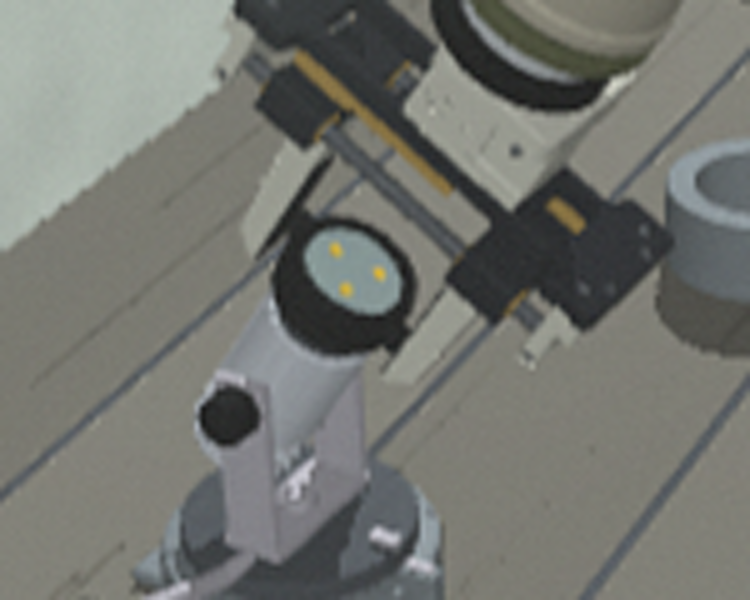

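Both pads are closed on the tabs (71 mm opening). Now I push in.

Emit:
move_arm --pt "0 0 0 0 0 0 66" --pt "0 0 0 0 0 0 66" --pt "0 0 0 0 0 0.05 66" --pt "0 0 0 0 0 0.05 66" --pt "0 0 0 0 0 0.05 66" --pt "0 0 0 0 0 0.05 66" --pt "0 0 0 0 0 0.05 66" --pt "0 0 0 0 0 0.05 66" --pt "0 0 0 0 0 0 66" --pt "0 0 0 0 0 0 66" --force 45

```text
t: 13.65
tool_pos: [0.5947, 0.0229, 0.1766]
orientation: [1.944, 1.833, 0.542]
force: [-12.7, 0.3, 7.0]
opening: 0.0706
gripper_force: 45.0
```

```bash
python3 - <<'E'
from h import *
s=read_state();M=R.from_rotvec(s['orientation']);print(s['t'],s['tool_pos'],(s['tool_pos']-np.array([0.59084,0.02306,0.18264]))@-n,s['opening'],s['gripper_force'],'Ftool',M.inv().apply(s['force']),M.inv().apply(s['wrist_torque']))
E
```

```text
13.65 [0.59471433 0.02287344 0.17664619] 0.007139214734569734 0.07058053545321644 45.003815833479166 Ftool [ -0.41222721  -6.83270766 -12.71819012] [ 1.51159419 -0.05200803  0.02218265]
```

Emit:
move_arm --pt "0 0 0 0 -0.02 0.04 66" --pt "0 0 0.7 0 0 0 66" --pt "0 0 0.7 0 0 0 66" --pt "0 0 0.7 0 0 0 66" --pt "0 0 0.7 0 0 0 66" --pt "0 0 0.7 0 0 0 66" --pt "0 0 0.7 0 0 0 66" --pt "0 0 0.7 0 0 0 66" --pt "0 0 0.7 0 0 0 66" --pt "0 0 0.7 0 0 0 66"

```text
t: 14.65
tool_pos: [0.595, 0.0228, 0.1765]
orientation: [2.536, 1.147, 0.729]
force: [-22.2, 0.7, 14.4]
opening: 0.0706
gripper_force: 45.0
```

```bash
python3 - <<'E'
from h import *
s=read_state();M=R.from_rotvec(s['orientation']);print(s['t'],s['q'],(s['tool_pos']-np.array([0.59084,0.02306,0.18264]))@-n,s['opening'],s['gripper_force'],'Ftool',M.inv().apply(s['force']),M.inv().apply(s['wrist_torque']),np.degrees((RT.inv()*M).as_rotvec()))
d=cam('side','s5.png')
cv2.imwrite('pics/c5.png',cv2.resize(d['frame'][150:270,210:360,::-1],(750,600),interpolation=cv2.INTER_CUBIC))
E
```

```text
14.65 [-0.04201662 -0.36982733  2.1557262  -0.01309867  0.78012608  0.68587451] 0.007398723461898522 0.0705862794721281 45.00370256602764 Ftool [ -7.07196057  -8.13418465 -24.16427076] [ 1.36039629 -1.31646789 -0.06177824] [-1.51460581e-02  7.72601639e-02  3.78476545e+01]
```

View pics/c5.png

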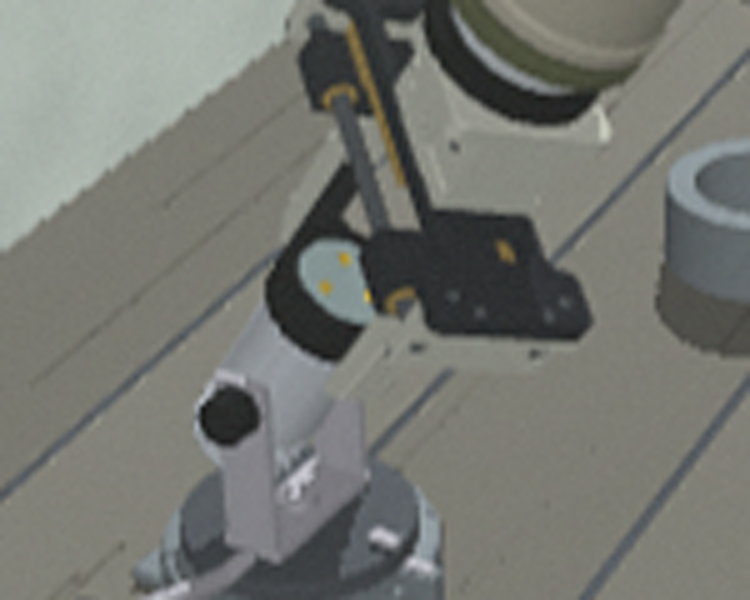

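The LEDs have turned with the gripper, and the axial force shows the ring held on its stop. I continue the turn.

Emit:
move_arm --pt "0 0 0.7 0 0 0 66" --pt "0 0 0.7 0 0 0 66" --pt "0 0 0.7 0 0 0 66" --pt "0 0 0.7 0 0 0 66" --pt "0 0 0.7 0 0 0 66" --pt "0 0 0.7 0 0 0 66" --pt "0 0 0.7 0 0 0 66" --pt "0 0 0.7 0 0 0 66" --pt "0 0 0.7 0 0 0 66" --pt "0 0 0.7 0 0 0 66"

```text
t: 15.7
tool_pos: [0.595, 0.0226, 0.1765]
orientation: [2.945, 0.172, 0.867]
force: [-22.1, -0.1, 15.0]
opening: 0.0704
gripper_force: 45.0
```

Emit:
move_arm --pt "0 0 0.2 0 0 0 66" --pt "0 0 0.2 0 0 0 66" --pt "0 0 0.2 0 0 0 66" --pt "0 0 0 0 0 0 66" --pt "0 0 0 0 0 0 66" --pt "0 0 0 0 0 0 66" --pt "0 0 0 0 0 0 66" --pt "0 0 0 0 0 0 66" --pt "0 0 0 0 0 0 66" --pt "0 0 0 0 0 0 66"

```text
t: 16.7
tool_pos: [0.595, 0.0227, 0.1766]
orientation: [2.964, 0.085, 0.874]
force: [-21.9, 0.8, 14.9]
opening: 0.0703
gripper_force: 45.0
```

```bash
python3 - <<'E'
from h import *
s=read_state();M=R.from_rotvec(s['orientation']);print(s['t'],s['q'],(s['tool_pos']-np.array([0.59084,0.02306,0.18264]))@-n,s['opening'],s['gripper_force'],'Ftool',M.inv().apply(s['force']),M.inv().apply(s['wrist_torque']),np.degrees((RT.inv()*M).as_rotvec()))
E
```

```text
16.7 [-0.04198947 -0.36983363  2.15568109 -0.01379705  0.78021449  1.47824503] 0.007379777741581522 0.07028249301647425 45.00684265047312 Ftool [-10.27471838  -0.74141173 -24.4060496 ] [-0.37069487 -2.05456409 -0.57309707] [-1.74224995e-03  5.94208235e-02  8.32174301e+01]
```

The turn reached the end stop (83°, 0.57 N m). Releasing and backing off.

Emit:
move_arm --pt "0 0 0 0 0 -0.06 66" --pt "0 0 0 0 0 -0.1 66" --pt "0 0 0 0 0 0 76" --pt "0 0 0 0 0 0 92" --pt "0 0 0 0 0 0 92" --pt "0 0 0 0 0 -0.4 92" --pt "0 0 0 0 0 -0.7 92" --pt "0 0 0 0 0 -1 92" --pt "0 0 0 0 0 -1 92" --pt "0 0 0 0 0 -1 92"

```text
t: 17.7
tool_pos: [0.5366, 0.0262, 0.2662]
orientation: [2.964, 0.083, 0.876]
force: [0.6, 0.1, 1.0]
opening: 0.0918
gripper_force: 0.0
```

Emit:
move_arm --pt "0 0 0 0 0 -1 92" --pt "0 0 0 0 0 -1 92" --pt "0 0 0 0 0 0 92" --pt "0 0 0 0 0 0 92" --pt "0 0 0 0 0 0 92" --pt "0 0 0 0 0 0 92" --pt "0 0 0 0 0 0 92" --pt "0 0 0 0 0 0 92" --pt "0 0 0 0 0 0 92" --pt "0 0 0 0 0 0 92"

```text
t: 18.7
tool_pos: [0.5103, 0.0278, 0.3066]
orientation: [2.965, 0.084, 0.875]
force: [0.1, 0.3, 0.8]
opening: 0.0918
gripper_force: 0.0
```

```bash
python3 - <<'E'
from h import *
s=read_state();print(s['t'],s['tool_pos'],s['force'],s['opening'])
d=cam('side','s6.png')
cv2.imwrite('pics/c6.png',cv2.resize(d['frame'][170:290,210:360,::-1],(750,600),interpolation=cv2.INTER_CUBIC))
E
```

```text
18.7 [0.51026041 0.02778732 0.30662075] [0.08094924 0.27067685 0.75740947] 0.09181790119106018
```

View pics/c6.png

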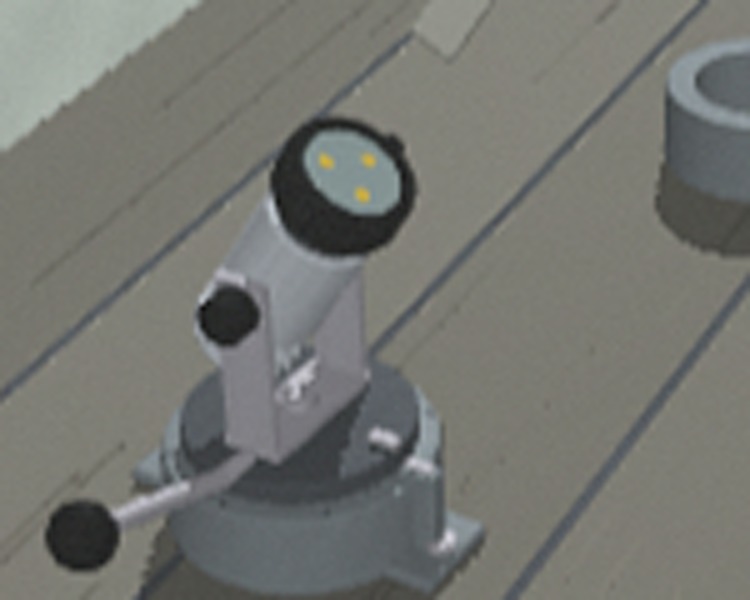

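The tabs now lie over the yoke arms (one visible at (393,145)). The ring has sprung back out, since the lens is only about 1 px further in than before the push. The marks at (383,438) and (420,465) are still in line, so I hand in.

```bash
python3 -c "
from plant import *
print(close_job())"
```

```text
the job is handed in; nothing more can be done
None
```

I turned the spotlight to its home stop, locked the lens ring and handed the job in at about 19 s; the last picture shows the marks in line and the ring turned and sprung out, but the hand-in returned no verdict.

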